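Face a specimen jar's label to the reader

ROBOT

A 6-joint arm with a two-finger parallel gripper is mounted at the origin on the work surface. World frame = base frame: x ahead of the robot, y to its left, z up, the work surface at z = 0. Lengths are in m, angles in rad, forces in N, time in s.
With the tool pointing down it reaches from about 0.35 to 0.975 m from the base axis. Payload 7.1 kg.
Tool frame: the origin (TCP) lies on the centre line of the jaws, within the pads' length; the fingertips stand env.tcp_to_tips ahead of it and the grasp point (between the pads) lies 5 mm behind it (env.tcp_to_tips is the distance from the TCP to the fingertips, in m); z points along the fingers, x is the direction in which the jaws open and shut, and the axes are right-handed (so a half turn about z gives the same grasp; the last joint's range is limited). The gripper opens to 88 mm and grips with 3 to 60 N. Pads are 20 mm wide; open, the fingers measure 115 mm over their backs; the gripper's body (75 mm by 178 mm) begins 61 mm behind the grasp point.
Start: joints at [1.329, 0.423, 1.63, -0, 1.089, -0.019], TCP at [0.138, 0.61, 0.237] pointing down, gripper open.
Joint ranges: [-3, 3], [-0.9, 2.11], [0.09, 2.58], [-1.31, 4.45], [0.11, 2.69], [-2.54, 2.54]. Speed limits (rad/s): [2.39, 2.39, 3.01, 3.14, 3.14, 3.14].

INTERFACE

Orientations are given as [roll, pitch, yaw] about the fixed x, y, z axes, in that order (R = Rz(yaw) Ry(pitch) Rx(roll)).
In Python, from bench import env, imaging, order, models gives the robot as it stands.
- The arm moves only by the tool move_arm, never from a script. Its argument "steps" is text: rows parted by semicolons, each of 6 numbers parted by spaces: the shift along the tool's x, y, z in m, then the turn, a rotation vector about the tool's x, y, z in rad. In form: tx ty tz wx wy wz; .... A call has 1 to 10 rows; each row is the pose to reach, as a shift and turn from the pose measured when the call began, along the tool's axes at that moment; what a row does not reach only later rows make up. A row lasts 1/12 s, in which the tool goes at most 41.7 mm and 7.16 degrees, less where a joint would pass 70% of its speed; a pose out of reach is approached as far as the arm can. A call with a gripper value outside its range is refused whole. "claw" is the closure, from 0 (fully open) to 1 (shut), set as the call begins (left out, the last holds). The fingers move at their own pace and stop on an object; "newtons" is the grip in N (left out, the last holds). Time passes only in rows, so rows that repeat a pose let the fingers close. It gives the time, the measured TCP pose, the force and the opening at its end, in the units of the state.
- env.read_state(): the state, without advancing time (a new reading comes with each control period).
- imaging.grab_frame(name): name is "side" or "top"; returns a dict with "frame" (420x560x3 uint8, red, green, blue), "camera_matrix" (3x3 intrinsics, pixels), "dist_coeffs" ([k1, k2, p1, p2, k3] as OpenCV has them; the pictures are not rectified), "cam_to_world" (4x4, takes a point from camera to world coordinates). Camera axes: x right, y up, looking along -z (the intrinsics and any distortion apply to the point x, -y, -z); pixel columns grow to the right and rows downward; lengths in m; the calibration is good to about 2 mm. A picture is of the moment at which its call begins. There is no depth.
- order.job_done(): hands the job in, once; it reports no verdict.
Trained networks look in the newest picture that a camera, given by its name, has taken for a name from the list of things; names that differ only in an ending like _2 or _b are one class to them, and where a whole thing is asked for, a point or a joint stands for the part that bears it (a point fixed in the world has none). Each returns a list of dicts, best first, with "score" (0 to 1); they miss things now and then, are a little off and sometimes report something else, mostly with a low value. They report only what shows in the picture. A call takes as long as a camera call. They do not tell look-alikes from the thing itself.
- models.search_frame(camera, name): "extent" ([centre column, centre row, width, height] in pixels, round what is visible of it).
The state is a dict: "time": time; "joints": joint angles; "dq": joint speeds; "effort": joint torques, N m; "position": TCP position; "tcp_rot": TCP orientation; "wrist_force": force on the tool from outside, world axes, zero at the start; "moment": the same for the moment, N m; "opening": finger opening in m.
Only numpy, scipy, OpenCV 4.12 (cv2) and the standard library are available. Lean on these libraries where they do the work, as an engineer would, in place of code of your own. Each camera call takes 0.05 s, during which the arm holds its last target.

TASK

The wide specimen jar stands on the turning seat of the label stand with its label facing the wrong way: with a fingertip on the edge of its lid, pressing only lightly, roll it round until the label squarely faces the reader head. Then slide the reader head gently up until its rubber face rests against the label, and let go. Leave the jar upright in its seat and everything else on the bench as it is.

Things in the scene. Friction and masses are not known exactly. Their poses are not given: they have to be found in the camera images.
- stand: Fixed label stand, a grey plate 300 x 130 x 12 mm. Origin on the bench right under the axis of the jar's seat, z up; the plate runs along its x from -220 to +80 mm. Its front is its -x side, where the reader head slides along x on two rails.
- seat (a point): Middle of the seat's floor, 30 mm above the bench: an aluminium dish 106 mm across, lip 6 mm high, that holds the jar with 1.5 mm play. It turns endlessly either way, stiffly (about 2 N at 48 mm radius), and stays where left. It is sprung: pressed with over some 2 to 4 N it sinks about 1 mm per 10 N, at most 4 mm (this point is fixed and does not sink).
- jar: Wide amber jar with a white lid, loose in the seat, 96 mm across (too wide to grip), 0.5 to 0.7 kg. Origin at the centre of its underside, z up. Its paper label, 80 mm wide and 46 mm high, is centred on its -x side. A brown paper seal 14 mm wide runs from the label's middle up over the lid's edge towards the lid's centre, so it shows the label's direction from above. Never press it with over 16 N.
- lid_edge (a point): Point 38 mm from the jar's axis on the label's side, 92 mm above the jar's underside. The lid (98 mm across, flat hard top, turns with the jar) ends 0 to 10 mm above it: how far it is screwed down differs, is not measured and must be felt. Pressing about 8 to 12 N down near the edge (35 to 40 mm from the axis) while moving round the axis drags jar and seat round by friction (coefficient about 0.5 to 1).
- jar_label (a point): The middle of the label, on the jar's side 48 mm from its axis, 35 mm above its underside.
- stand_front (a point): Fixed point on the stand where the middle of the label belongs (seen from above): 48 mm in front (-x of the stand) of the seat's axis, 65 mm above the bench.
- reader: Reader head, a cream box 60 x 46 x 60 mm with a grey fin on top. Slides along the stand's x only, needs about 2 N, stays where left. Origin at the bottom middle of its front face, axes as the stand's: +x points to the jar. The face is a black rubber pad 40 mm wide. It starts 30 to 50 mm short of the jar and touches it when its origin is at x = -48 (+-1.5) mm in the stand's frame. Push the jar with under 20 N.
- reader_fin (a point): The middle of the exposed fin on the reader head (plate 12 mm thick along the stand's x, 30 mm wide, 30 mm high; its top is 15 mm above this point). It can be pushed from behind or pinched from above.
- dropper_amber: Amber dropper bottle, 38 mm across, 100 mm high, loose on the bench; origin at its underside. Leave alone.
- dropper_blue: Dark blue dropper bottle, same size, loose; origin at its underside. Leave alone.
- pill_jar_a: Small amber jar, 42 mm across, 66 mm high, loose; origin at its underside. Leave alone.
- pill_jar_b: A second such small jar, loose. Leave alone.
- beaker: Clear empty beaker, 84 mm across, 100 mm high, loose; origin at its underside. Leave alone.
- dial_gauge: Dial gauge lying on the bench, 54 mm across, 18 mm high, with a short stem; loose. Leave alone.
Things that resemble listed ones, but are neither listed nor needed, are in the scene too. Leave any turquoise look-alike of the jar alone.

How it is judged:
On the way, in this order (a step that is already met when the one before it is completed fails the run):
1. the label faces the reader, before the reader head has come up to the jar (horizontal distance between jar_label and stand_front below 0.008 m and x of reader in the frame of stand below -0.06 m), for 0.3 s.
2. the reader head has been slid up against the label (horizontal distance between jar_label and stand_front below 0.008 m and x of reader in the frame of stand above -0.052 m), for 0.2 s.
At the end, for the whole second after the job is handed in: the middle of the label is within 8 mm (about 9 degrees of turn) of the stand's front point, the reader head's face is up against the jar (origin beyond -52 mm in the stand's frame), and the jar stands upright, at rest in its seat (all of step 2 and angle between jar's own z axis and vertical below 0.05 rad and horizontal distance between jar and stand below 0.004 m and z of jar in the frame of stand below 0.034 m and linear speed of jar below 0.02 m/s and angular speed of jar below 0.1 rad/s); the robot touches nothing.
It fails at once if the jar is pressed with more than 16 N by the gripper (contact force between the fingers and jar above 16 N).
It fails at once if the reader head pushes the jar with more than 20 N (contact force between reader and jar above 20 N).
It fails at once if the jar is tipped (angle between jar's own z axis and vertical above 0.15 rad).
It fails at once if something else on the bench is shifted (distance of any of dropper_amber, dropper_blue, pill_jar_a, pill_jar_b, beaker, dial_gauge from where it was at the start of the episode above 0.02 m).
It also fails if it takes over 67 s, if anything falls off the work surface, if the arm or the gripper's body presses on something with over 40 N, if the wrist force passes 120 N, or if a joint passes its speed limit or range.

## Working session

There is one attempt and no reset: what is moved stays moved. The work goes in short steps, Python scripts to look and compute and a tool call to move; the robot and the scene stay as the last step left them, time stands still between calls to the robot, and variables do not carry over. Pictures are saved under pics/ and viewed, and the job is handed in when it is done.

Besides the shell and the picture viewer there is one more tool, called as name(argument=value, ...), one argument or row to a line, values as JSON. move_arm: Moves the arm, as the interface text tells. Its arguments: {"type":"object","properties":{"steps":{"type":"string"},"claw":{"type":"number"},"newtons":{"type":"number"}},"required":["steps"]}

```bash
ls; mkdir -p pics
cat > h.py <<'E'
import numpy as np, cv2
from bench import env, imaging, order, models
def grab(n,f=None):
    d=imaging.grab_frame(n)
    if f: cv2.imwrite('pics/'+f,d['frame'][:,:,::-1])
    return d
def ray(d,u,v):
    p=cv2.undistortPoints(np.array([[[u,v]]],float),np.array(d['camera_matrix']),np.array(d['dist_coeffs']))[0,0]
    T=np.array(d['cam_to_world']); r=T[:3,:3]@np.array([p[0],-p[1],-1]); return T[:3,3],r
def at_z(d,u,v,z):
    o,r=ray(d,u,v); return o+r*(z-o[2])/r[2]
def proj(d,P):
    T=np.array(d['cam_to_world']); c=T[:3,:3].T@(np.array(P)-T[:3,3]); c=c*[1,-1,-1]
    return cv2.projectPoints(c.reshape(1,1,3),np.zeros(3),np.zeros(3),np.array(d['camera_matrix']),np.array(d['dist_coeffs']))[0][0,0]
E
python3 - <<'E'
from h import *
d=grab('top','t0.png'); s=grab('side','s0.png')
for x in (d,s): print(np.round(x['cam_to_world'],3), np.round(x['camera_matrix'],1))
print(env.tcp_to_tips, env.read_state())
for c in('top','side'):
  for n in('stand','jar','reader','reader_fin','lid_edge'):
    print(c,n,[(np.round(r['extent']),round(r['score'],2)) for r in models.search_frame(c,n)])
E
```

```text
pics
[[-2.800e-02  9.990e-01 -2.300e-02  5.420e-01]
 [-1.000e+00 -2.800e-02  1.000e-03  2.300e-02]
 [ 0.000e+00  2.300e-02  1.000e+00  1.051e+00]
 [ 0.000e+00  0.000e+00  0.000e+00  1.000e+00]] [[453.9   0.  282.5]
 [  0.  453.9 204.4]
 [  0.    0.    1. ]]
[[ 0.924  0.268 -0.273  0.204]
 [-0.381  0.611 -0.694 -0.893]
 [-0.019  0.745  0.667  1.   ]
 [ 0.     0.     0.     1.   ]] [[542.4   0.  275.5]
 [  0.  542.4 213.4]
 [  0.    0.    1. ]]
0.014 {'time': 0.1, 'joints': array([ 1.32901127e+00,  4.23738840e-01,  1.63061187e+00, -4.69251630e-06,
        1.08859476e+00, -1.89834806e-02]), 'dq': array([ 0.00077495, -0.00094125, -0.00064048, -0.00115585, -0.00013191,
        0.00065322]), 'effort': array([-1.39382755e-04, -5.45616174e+01, -2.74329650e+01,  6.45924895e-02,
        1.87741360e-02, -6.91199853e-05]), 'position': array([0.13795221, 0.60909036, 0.23599606]), 'tcp_rot': array([-3.14157113e+00,  1.35265261e-03,  1.34799694e+00]), 'wrist_force': array([0.98092876, 0.02474701, 0.44312419]), 'moment': array([ 0.01148683,  0.02412004, -0.01750185]), 'opening': 0.08777352467570133}
[... 246 characters left out ...]
er_fin [(array([314., 205.,  27.,  22.]), 0.6), (array([424., 246.,  36.,  20.]), 0.34)]
top lid_edge [(array([235., 275.,  48.,  48.]), 0.86), (array([257., 198.,  49.,  49.]), 0.77), (array([303., 119.,  46.,  52.]), 0.71), (array([314., 204.,  30.,  21.]), 0.7)]
side stand [(array([284., 256.,  85.,  87.]), 0.76)]
side jar [(array([270., 209.,  36.,  55.]), 0.87), (array([204., 227.,  42.,  49.]), 0.69), (array([354., 229.,  43.,  52.]), 0.57)]
side reader [(array([291., 254.,  29.,  32.]), 0.62)]
side reader_fin [(array([290., 253.,  22.,  38.]), 0.9)]
side lid_edge [(array([353., 228.,  35.,  50.]), 0.97), (array([205., 227.,  41.,  43.]), 0.96), (array([272., 212.,  41.,  52.]), 0.64)]
```

Run:
```python
import cv2
for n,(a,b,c,d) in {'t0':(80,340,180,480),'s0':(160,320,160,400)}.items():
    i=cv2.imread(f'pics/{n}.png'); cv2.imwrite(f'pics/{n}c.png',cv2.resize(i[a:b,c:d],None,fx=2.6 if n=='t0' else 3.3,fy=2.6 if n=='t0' else 3.3,interpolation=cv2.INTER_CUBIC)[:600,:800])
```

```text
(no output)
```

View pics/t0.png

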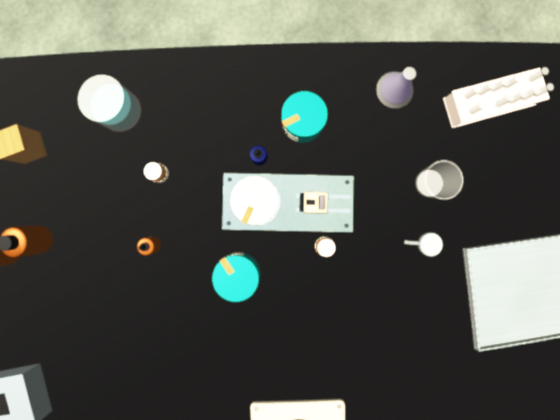

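View pics/s0.png

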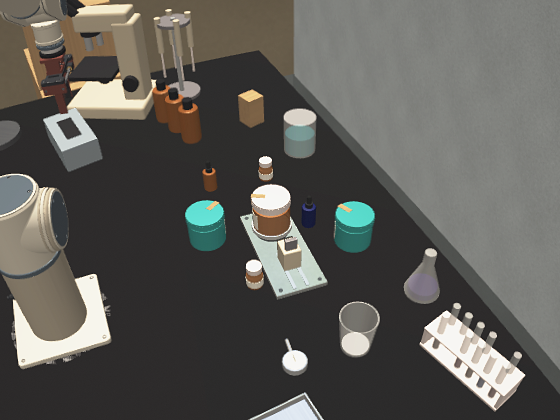

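View pics/t0c.png

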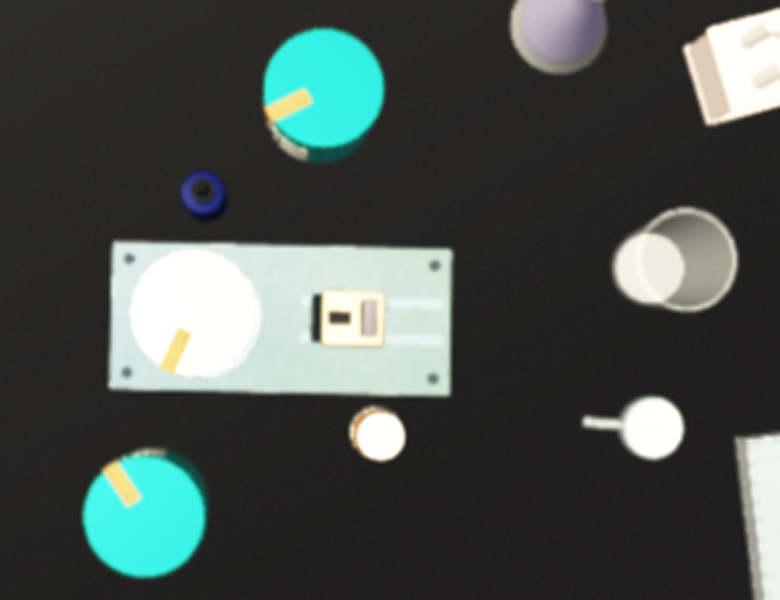

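View pics/s0c.png

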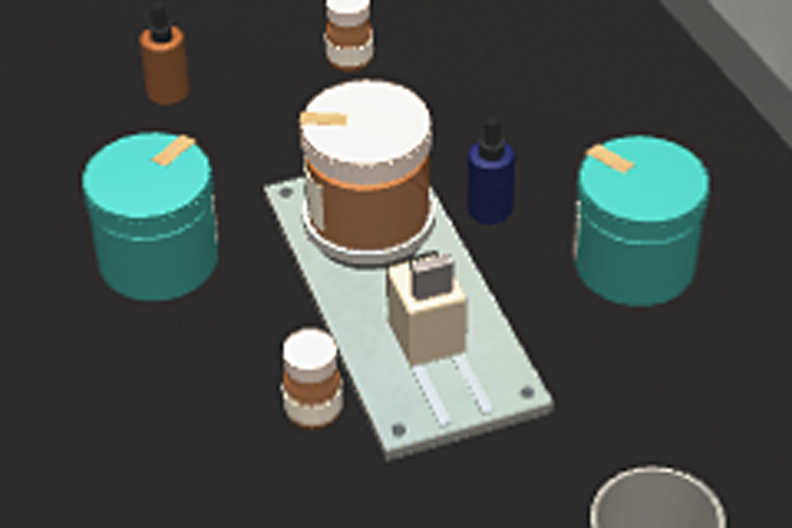

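The white-lidded amber jar at top (255,200), sitting on the plate, is the target. Those at (304,115) and (236,277) are turquoise look-alikes. The seal points to the lower left at about (244,221), and the reader at (314,203) is on the right (-y).

```bash
cat > meas.py <<'E'
from h import *
def lidseal(d,zl=0.128,c=None):
    f=d['frame'].astype(int)
    R,G,B=f[...,0],f[...,1],f[...,2]
    return R,G,B
E
python3 - <<'E'
from h import *
d=grab('top'); f=d['frame']; hsv=cv2.cvtColor(f,cv2.COLOR_RGB2HSV)
sub=f[170:235,218:358]
m=np.zeros(f.shape[:2],np.uint8); m[168:238,214:362]=(f[168:238,214:362].min(2)>110)
n,l,st,_=cv2.connectedComponentsWithStats(m); k=1+st[1:,4].argmax(); mm=(l==k).astype(np.uint8)
mm=cv2.morphologyEx(mm,cv2.MORPH_OPEN,np.ones((5,5)))
cs=max(cv2.findContours(mm,cv2.RETR_EXTERNAL,cv2.CHAIN_APPROX_NONE)[0],key=len)
P=np.array([at_z(d,*p[0],0.012)[:2] for p in cs],np.float32)
r=cv2.minAreaRect(P*1000); print('plate',r, cv2.boxPoints(r))
# lid
w=np.zeros_like(m); w[174:230,228:284]=(f[174:230,228:284].min(2)>235)
s=np.zeros_like(m); s[174:230,224:290]=((hsv[174:230,224:290,1]>70)&(hsv[174:230,224:290,2]>150))
print(w.sum(),s.sum()); 
n,l,st,ce=cv2.connectedComponentsWithStats(s); print(st,ce)
al=cv2.morphologyEx(w|s*(l==1+st[1:,4].argmax()).astype(np.uint8),cv2.MORPH_OPEN,np.ones((3,3)))
c=max(cv2.findContours(al,cv2.RETR_EXTERNAL,cv2.CHAIN_APPROX_NONE)[0],key=len)
print(cv2.fitEllipse(c),cv2.minEnclosingCircle(c))
e=cv2.fitEllipse(c)[0]
C=at_z(d,*e,0.127); print('lid c',C)
k=1+st[1:,4].argmax(); S=at_z(d,*ce[k],0.127); print('seal',S,np.linalg.norm(S-C),np.degrees(np.arctan2(*(S-C)[1::-1])))
v=np.zeros((65*5,140*5,3),np.uint8)
o=f.copy(); o[al>0]=o[al>0]//2+[0,120,0]; o[mm>0]=o[mm>0]//2+np.array([0,0,100],np.uint8)
cv2.imwrite('pics/m.png',cv2.resize(o[165:240,214:362],None,fx=5,fy=5,interpolation=0)[:,:,::-1])
E
```

```text
plate ((571.2593994140625, 10.870101928710938), (301.54412841796875, 131.19869995117188), 87.16706848144531) [[ 498.2885  -136.47552]
 [ 629.32684 -142.95987]
 [ 644.2303   158.21573]
 [ 513.19196  164.70007]]
1840 87
[[     0      0    560    420 235113]
 [   242    207     11     16     87]] [[279.51200487 209.49816897]
 [247.05747126 214.44827586]]
((254.6290283203125, 199.85708618164062), (47.047576904296875, 50.47748947143555), 119.3449935913086) ((254.5, 200.5), 25.544178009033203)
lid c [0.57418224 0.07872388 0.127     ]
seal [0.54488277 0.09495061 0.127     ] 0.03349276801206149 151.0212830836982
```

View pics/m.png

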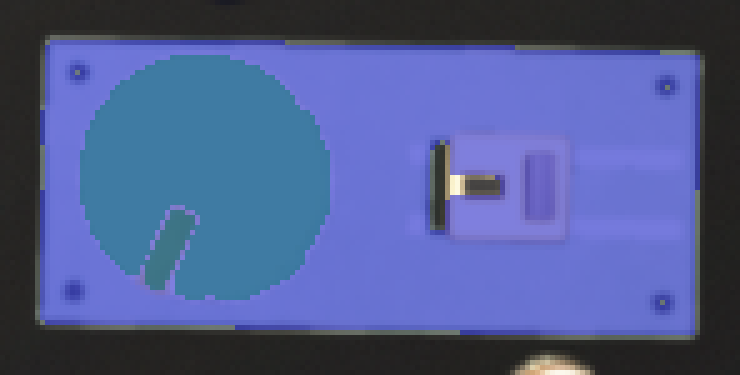

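```bash
cat >> h.py <<'E'
def go(p,yaw=None,s=None):
    from scipy.spatial.transform import Rotation as Ro
    s=s or env.read_state(); R=Ro.from_euler('xyz',s['tcp_rot'])
    y=s['tcp_rot'][2] if yaw is None else np.radians(yaw)
    t=Ro.from_euler('xyz',[np.pi,0,y])
    return np.round(np.r_[R.inv().apply(np.array(p)-s['position']),(R.inv()*t).as_rotvec()],4)
E
python3 - <<'E'
from h import *
C=np.array([.5745,.0798]); a=np.radians(50)
print(go([*(C+.037*np.array([np.cos(a),np.sin(a)])),0.164],-40))
d=grab('top')
for z in(.09,.105): print(at_z(d,322,202.2,z))
E
```

```text
[-0.3873  0.5596  0.0727 -0.     -0.      2.0461]
[ 0.56649559 -0.061693    0.09      ]
[ 0.56611903 -0.06037553  0.105     ]
```

move_arm(
  steps="-0.387 0.56 0.072 0 0 2.046;-0.387 0.56 0.072 0 0 2.046;-0.387 0.56 0.072 0 0 2.046;-0.387 0.56 0.072 0 0 2.046;-0.387 0.56 0.072 0 0 2.046;-0.387 0.56 0.072 0 0 2.046;-0.387 0.56 0.072 0 0 2.046;-0.387 0.56 0.072 0 0 2.046;-0.387 0.56 0.072 0 0 2.046;-0.387 0.56 0.072 0 0 2.046",
  claw=1,
  newtons=20,
)

```text
time: 1.53
position: [0.4196, 0.3029, 0.193]
tcp_rot: [-3.141, -0.001, 0.092]
wrist_force: [0.9, 1.0, 0.3]
opening: 0.0245
```

```bash
cat > g.py <<'E'
import sys
from h import *
C=np.array([.5745,.0798])
phi,r,z=map(float,sys.argv[1:4]); a=np.radians(phi)
s=env.read_state(); print(s['time'],s['position'],s['tcp_rot'],s['wrist_force'])
print(go([*(C+r*np.array([np.cos(a),np.sin(a)])),z],float(sys.argv[4]) if len(sys.argv)>4 else phi-90,s))
E
python3 g.py 50 .037 .164
```

```text
1.5333 [0.41963068 0.30287931 0.19295878] [-3.14119472e+00 -5.84307285e-04  9.19346528e-02] [0.93206128 0.95426854 0.33016048]
[ 1.600e-01  2.103e-01  2.900e-02 -6.000e-04 -4.000e-04  7.901e-01]
```

move_arm(
  steps="0.16 0.21 0.029 0 0 0.79;0.16 0.21 0.029 0 0 0.79;0.16 0.21 0.029 0 0 0.79;0.16 0.21 0.029 0 0 0.79;0.16 0.21 0.029 0 0 0.79;0.16 0.21 0.029 0 0 0.79;0.16 0.21 0.029 0 0 0.79;0.16 0.21 0.029 0 0 0.79;0.16 0.21 0.029 0 0 0.79;0.16 0.21 0.029 0 0 0.79",
)

```text
time: 2.37
position: [0.5973, 0.1092, 0.1639]
tcp_rot: [-3.141, 0.001, -0.696]
wrist_force: [0.1, 0.0, -0.9]
opening: 0.0007
```

```bash
python3 g.py 50 .037 .149
python3 - <<'E'
from h import *
print(env.read_state()['opening'])
for n in('top','side'):
  f=grab(n)['frame']; b=(140,280,180,380) if n=='top' else (130,310,180,380)
  cv2.imwrite(f'pics/{n}1.png',cv2.resize(f[b[0]:b[1],b[2]:b[3]],None,fx=3.3,fy=3.3,interpolation=2)[:,:,::-1])
E
```

```text
2.3667 [0.59727755 0.10924454 0.16386221] [-3.14142859e+00  7.56765259e-04 -6.96146400e-01] [ 0.06777666  0.03462945 -0.93660251]
[ 0.0015  0.0002  0.0149 -0.0002  0.0008  0.002 ]
0.0006643237487760488
```

View pics/side1.png

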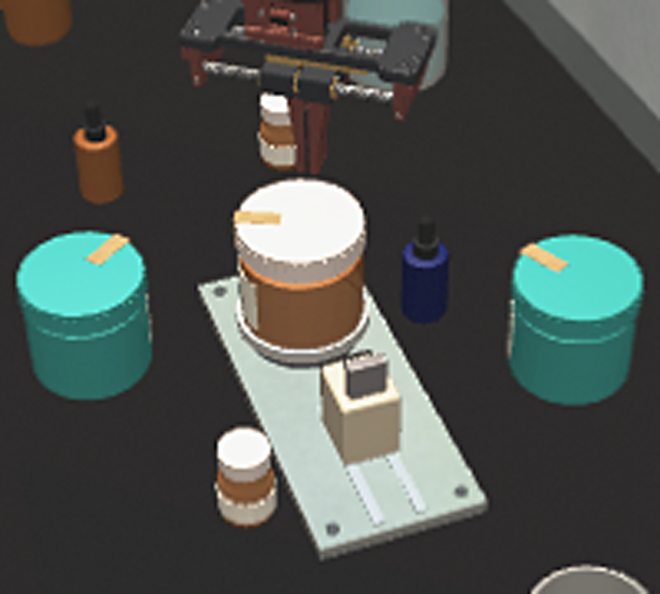

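View pics/top1.png

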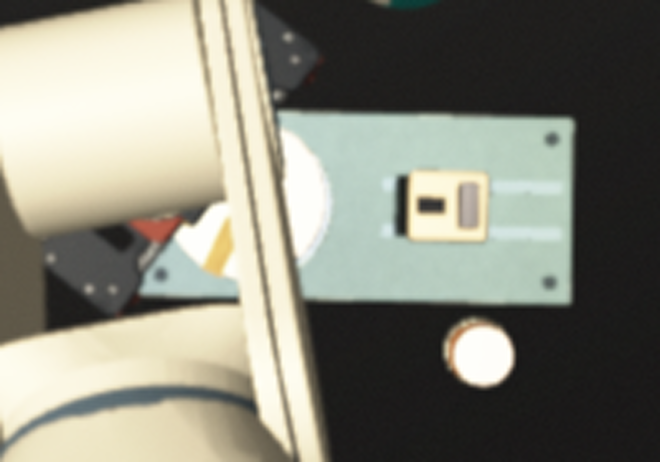

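The closed fingertip is over the lid's far edge, with nothing beneath it but the lid. Next I descend to feel for the surface.

move_arm(
  steps="0.0015 0 0.005 0 0 0;0.0015 0 0.01 0 0 0;0.0015 0 0.014 0 0 0;0.0015 0 0.0155 0 0 0;0.0015 0 0.0155 0 0 0",
)

```text
time: 2.88
position: [0.5978, 0.109, 0.1479]
tcp_rot: [3.141, 0.001, -0.695]
wrist_force: [-0.1, 0.3, -0.4]
opening: 0.0003
```

move_arm(
  steps="0 0 0.001 0 0 0;0 0 0.001 0 0 0",
)

```text
time: 3.05
position: [0.5977, 0.109, 0.1466]
tcp_rot: [3.141, 0.001, -0.695]
wrist_force: [-0.0, 0.6, 0.2]
opening: 0.0
```

move_arm(
  steps="0 0 0.001 0 0 0;0 0 0.001 0 0 0",
)

```text
time: 3.22
position: [0.5977, 0.109, 0.1455]
tcp_rot: [3.141, 0.001, -0.695]
wrist_force: [-0.3, 0.9, 0.4]
opening: 0.0008
```

move_arm(
  steps="0 0 0.001 0 0 0;0 0 0.001 0 0 0",
)

```text
time: 3.38
position: [0.5977, 0.1089, 0.1444]
tcp_rot: [3.141, 0.002, -0.695]
wrist_force: [0.5, 0.5, 0.0]
opening: 0.0005
```

move_arm(
  steps="0 0 0.0008 0 0 0;0 0 0.0008 0 0 0",
)

```text
time: 3.55
position: [0.5976, 0.1089, 0.1435]
tcp_rot: [3.141, 0.002, -0.695]
wrist_force: [0.1, -0.8, 0.4]
opening: 0.0004
```

move_arm(
  steps="0 0 0.0008 0 0 0;0 0 0.0008 0 0 0",
)

```text
time: 3.72
position: [0.5975, 0.1088, 0.1426]
tcp_rot: [3.141, 0.002, -0.695]
wrist_force: [-0.3, -0.1, -0.0]
opening: 0.0003
```

move_arm(
  steps="0 0 0.0008 0 0 0;0 0 0.0008 0 0 0",
)

```text
time: 3.88
position: [0.5974, 0.1088, 0.1417]
tcp_rot: [3.14, 0.002, -0.695]
wrist_force: [0.3, 0.4, 0.6]
opening: 0.0003
```

move_arm(
  steps="0 0 0.0008 0 0 0;0 0 0.0008 0 0 0",
)

```text
time: 4.05
position: [0.5973, 0.1088, 0.1407]
tcp_rot: [3.14, 0.002, -0.695]
wrist_force: [-0.8, -0.7, 0.6]
opening: 0.0006
```

move_arm(
  steps="0 0 0.0008 0 0 0;0 0 0.0008 0 0 0",
)

```text
time: 4.22
position: [0.5976, 0.1089, 0.14]
tcp_rot: [3.141, 0.002, -0.695]
wrist_force: [0.3, -0.4, 2.3]
opening: 0.0006
```

Contact at TCP z about 0.140 (lid top at about 0.126, within the 0.122–0.132 expected).

move_arm(
  steps="0 0 0.0005 0 0 0;0 0 0.0005 0 0 0",
)

```text
time: 4.38
position: [0.5977, 0.109, 0.1398]
tcp_rot: [3.141, 0.002, -0.695]
wrist_force: [-0.4, 0.6, 3.3]
opening: 0.0002
```

move_arm(
  steps="0 0 0.0008 0 0 0;0 0 0.0008 0 0 0",
)

```text
time: 4.55
position: [0.598, 0.1091, 0.1395]
tcp_rot: [3.141, 0.001, -0.695]
wrist_force: [-2.1, -0.1, 6.7]
opening: -0.0001
```

move_arm(
  steps="0 0 0.0008 0 0 0;-0.0019 0 0.0008 0 0 -0.052;-0.0039 0.0002 0.0008 0 0 -0.105;-0.0058 0.0005 0.0008 0 0 -0.157;-0.0077 0.0008 0.0008 0 0 -0.209;-0.0077 0.0008 0.0008 0 0 -0.209",
)

```text
time: 5.05
position: [0.5928, 0.1133, 0.1395]
tcp_rot: [-3.14, -0.002, -0.483]
wrist_force: [1.9, -2.0, 5.3]
opening: 0.0003
```

```bash
python3 g.py 62 .037 .139
python3 - <<'E'
from h import *
for n in('top','side'):
  f=grab(n)['frame']; b=(140,280,180,380) if n=='top' else (160,280,180,380)
  cv2.imwrite(f'pics/{n}2.png',cv2.resize(f[b[0]:b[1],b[2]:b[3]],None,fx=3.3,fy=3.3,interpolation=2)[:,:,::-1])
E
```

```text
5.05 [0.59276336 0.11334599 0.13954716] [-3.14008708e+00 -1.68100101e-03 -4.83035226e-01] [ 1.91589574 -2.01936793  5.33530924]
[-0.0004  0.0012  0.0005 -0.0015 -0.0017  0.0057]
```

View pics/side2.png

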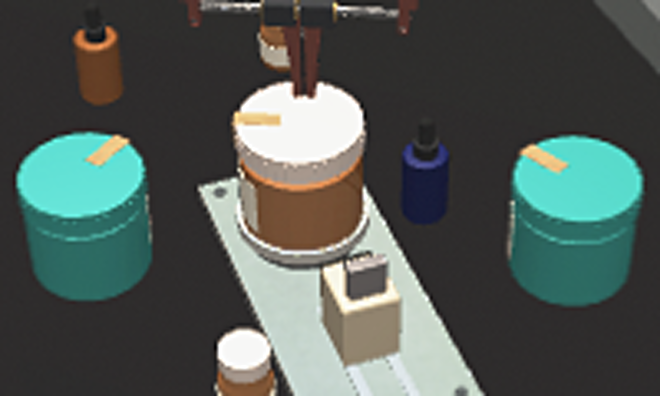

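The seal hasn't moved, so 5 N let the tip slip. I'll press somewhat harder, in steps.

move_arm(
  steps="0 0.001 0.0011 0 0 0;0 0.001 0.0011 0 0 0;0 0.001 0.0011 0 0 0",
)

```text
time: 5.4
position: [0.5933, 0.1128, 0.1394]
tcp_rot: [-3.138, -0.003, -0.486]
wrist_force: [0.1, 2.2, 7.3]
opening: 0.0012
```

move_arm(
  steps="0 0.0003 0.0013 0 0 0;0 0.0003 0.0013 0 0 0;0 0.0003 0.0013 0 0 0",
)

```text
time: 5.65
position: [0.5938, 0.1129, 0.1391]
tcp_rot: [-3.137, -0.004, -0.486]
wrist_force: [-1.2, 1.4, 8.7]
opening: 0.0004
```

```bash
cat > arc.py <<'E'
import sys
from h import *
C=np.array([.5745,.0798]); s=env.read_state(); p=s['position']; print(p,s['tcp_rot'],s['wrist_force'])
r=.037; phi0=np.degrees(np.arctan2(p[1]-C[1],p[0]-C[0])); print('phi',phi0,'r',np.hypot(*(p[:2]-C)))
off=float(sys.argv[1]);st=float(sys.argv[2]);n=int(sys.argv[3])
yaw0=np.degrees(s['tcp_rot'][2])
for k in range(1,n+1):
    a=np.radians(phi0+k*st); print(*go([*(C+r*np.array([np.cos(a),np.sin(a)])),p[2]-off],yaw0+k*st,s),sep=' ')
E
python3 arc.py .0014 4 7
```

```text
[0.59377076 0.11285824 0.13906896] [-3.13720744 -0.0042136  -0.48585098] [-1.24617404  1.42576861  8.69049319]
phi 59.76065294898597 r 0.03826498571265401
-0.0026 0.0013 0.0014 -0.0042 -0.0044 -0.0698
-0.0052 0.0014 0.0014 -0.0041 -0.0045 -0.1396
-0.0078 0.0018 0.0014 -0.0039 -0.0047 -0.2094
-0.0103 0.0023 0.0013 -0.0038 -0.0048 -0.2792
-0.0128 0.003 0.0013 -0.0036 -0.0049 -0.3491
-0.0152 0.0038 0.0013 -0.0034 -0.0051 -0.4189
-0.0176 0.0049 0.0013 -0.0033 -0.0052 -0.4887
```

move_arm(
  steps="-0.0026 0.001 0.0014 -0.004 -0.004 -0.07;-0.0052 0.001 0.0014 -0.004 -0.004 -0.14;-0.0078 0.0015 0.0014 -0.004 -0.005 -0.209;-0.0103 0.002 0.0014 -0.004 -0.005 -0.279;-0.0103 0.002 0.0014 -0.004 -0.005 -0.279",
)

```text
time: 6.07
position: [0.5854, 0.1161, 0.1391]
tcp_rot: [-3.14, -0.004, -0.203]
wrist_force: [1.4, 0.2, 8.6]
opening: 0.0001
```

```bash
python3 arc.py .0014 4 8
python3 - <<'E'
from h import *
f=grab('side')['frame']; b=(160,280,180,380)
cv2.imwrite(f'pics/side3.png',cv2.resize(f[b[0]:b[1],b[2]:b[3]],None,fx=3.3,fy=3.3,interpolation=2)[:,:,::-1])
E
```

```text
[0.58543411 0.11614922 0.13910824] [-3.14038474 -0.00399425 -0.20298668] [1.40205413 0.18494645 8.60748229]
phi 73.2583337555571 r 0.037958142343130705
-0.0027 0.0008 0.0014 -0.0011 -0.004 -0.0698
-0.0053 0.0009 0.0014 -0.0009 -0.0041 -0.1396
-0.0078 0.0011 0.0014 -0.0008 -0.0041 -0.2094
-0.0104 0.0015 0.0014 -0.0006 -0.0041 -0.2792
-0.0129 0.0021 0.0013 -0.0005 -0.0042 -0.3491
-0.0154 0.0028 0.0013 -0.0004 -0.0042 -0.4189
-0.0178 0.0037 0.0013 -0.0002 -0.0042 -0.4887
-0.0201 0.0048 0.0013 -0.0001 -0.0042 -0.5585
```

View pics/side3.png

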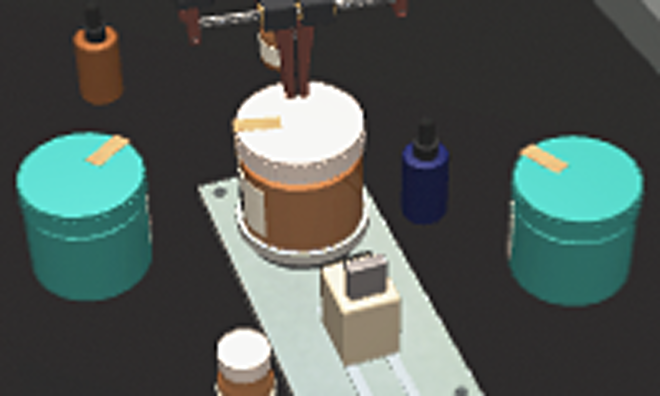

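The jar now turns: more of the label shows at (250,210) and the seal has moved. Force is 8.6 N, so I'll continue.

move_arm(
  steps="-0.0027 0.0008 0.0015 -0.001 -0.004 -0.07;-0.0053 0.0009 0.0015 -0.001 -0.004 -0.14;-0.0078 0.0011 0.0015 -0.001 -0.004 -0.21;-0.0104 0.0015 0.0015 -0.001 -0.004 -0.279;-0.0129 0.0021 0.0015 0 -0.004 -0.349;-0.0154 0.0028 0.0015 0 -0.004 -0.419;-0.0178 0.0037 0.0015 0 -0.004 -0.489;-0.0201 0.0048 0.0015 0 -0.004 -0.558",
)

```text
time: 6.78
position: [0.5671, 0.1162, 0.1392]
tcp_rot: [3.141, -0.006, 0.356]
wrist_force: [1.4, 3.4, 8.4]
opening: 0.0005
```

```bash
python3 arc.py .0014 4 9
```

```text
[0.56708023 0.11619544 0.13915773] [ 3.14105374 -0.00566385  0.35553067] [1.37973662 3.39943145 8.38102721]
phi 101.52272323672034 r 0.037144061935328154
-0.0026 -0.0002 0.0014 0.0007 -0.0056 -0.0698
-0.0052 -0.0003 0.0014 0.0009 -0.0056 -0.1396
-0.0078 -0.0002 0.0014 0.0011 -0.0056 -0.2094
-0.0103 -0.0 0.0013 0.0013 -0.0056 -0.2793
-0.0129 0.0004 0.0013 0.0015 -0.0055 -0.3491
-0.0154 0.001 0.0013 0.0017 -0.0055 -0.4189
-0.0179 0.0017 0.0013 0.0019 -0.0054 -0.4887
-0.0203 0.0027 0.0013 0.0021 -0.0054 -0.5585
-0.0226 0.0038 0.0013 0.0023 -0.0053 -0.6283
```

move_arm(
  steps="-0.0026 0 0.0016 0.001 -0.0055 -0.07;-0.0052 0 0.0016 0.001 -0.0055 -0.14;-0.0078 0 0.0016 0.001 -0.0055 -0.21;-0.0103 0 0.0016 0.001 -0.0055 -0.279;-0.0129 0.0004 0.0016 0.0015 -0.0055 -0.349;-0.0154 0.001 0.0016 0.0015 -0.0055 -0.419;-0.0179 0.0017 0.0016 0.002 -0.0055 -0.489;-0.0203 0.0027 0.0016 0.002 -0.0055 -0.558;-0.0226 0.0038 0.0016 0.002 -0.0055 -0.628",
)

```text
time: 7.53
position: [0.549, 0.1058, 0.139]
tcp_rot: [3.139, -0.004, 0.987]
wrist_force: [-0.1, 3.8, 10.6]
opening: 0.0002
```

```bash
python3 arc.py .0016 4 9
python3 - <<'E'
from h import *
for n in('top','side'):
  f=grab(n)['frame']; b=(140,280,180,380) if n=='top' else (160,280,180,380)
  cv2.imwrite(f'pics/{n}4.png',cv2.resize(f[b[0]:b[1],b[2]:b[3]],None,fx=3.3,fy=3.3,interpolation=2)[:,:,::-1])
E
```

```text
[0.54896821 0.10576775 0.13901121] [ 3.13880165 -0.00366909  0.98675303] [-0.0586267   3.75517981 10.6463408 ]
phi 134.514983765404 r 0.03641698447247549
-0.0024 -0.001 0.0016 0.0029 -0.0036 -0.0698
-0.005 -0.0013 0.0016 0.003 -0.0035 -0.1396
-0.0076 -0.0014 0.0016 0.0032 -0.0034 -0.2094
-0.0102 -0.0013 0.0016 0.0033 -0.0033 -0.2793
-0.0127 -0.001 0.0016 0.0034 -0.0031 -0.3491
-0.0153 -0.0006 0.0015 0.0035 -0.003 -0.4189
-0.0178 0.0 0.0015 0.0036 -0.0029 -0.4887
-0.0202 0.0008 0.0015 0.0037 -0.0028 -0.5585
-0.0226 0.0018 0.0015 0.0039 -0.0027 -0.6283
```

View pics/side4.png

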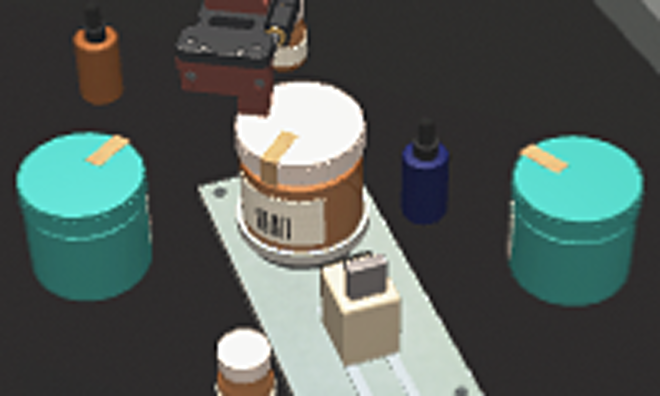

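View pics/top4.png

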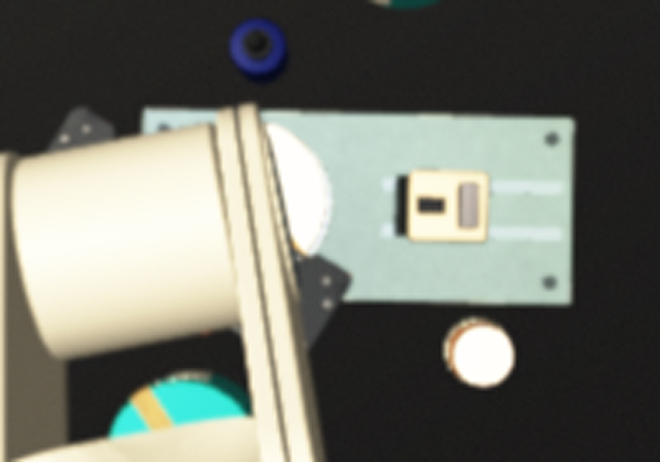

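```bash
cat > seal.py <<'E'
from h import *
import sys
d=grab('side'); f=d['frame']; C=np.array([.5745,.0798])
hsv=cv2.cvtColor(f,cv2.COLOR_RGB2HSV)
A=[]
for v in range(175,235):
  for u in range(240,310):
    h,s,val=hsv[v,u]
    P=at_z(d,u,v,.126)[:2]-C
    if np.hypot(*P)<.047 and np.hypot(*P)>.012 and s>60 and val>150 and 8<h<28: A.append(P)
A=np.array(A); m=A.mean(0); print(len(A),m,'seal ang',np.degrees(np.arctan2(m[1],m[0]))%360,'want 267.2')
w=np.linalg.svd(A-m)[2][0]; print('axis',np.degrees(np.arctan2(w[1],w[0]))%180, 'vs 87.2')
print(proj(d,[*C,.126]))
E
python3 seal.py
```

```text
47 [-0.02333958 -0.01807098] seal ang 217.7492966445165 want 267.2
axis 64.34561481584512 vs 87.2
[270.5042163  196.25986166]
```

Run:
```python
from h import *
d=grab('side');C=np.array([.5745,.0798])
for u,v in [(267.3,200.6),(262.7,207.6),(265,204)]:
  P=at_z(d,u,v,.126)[:2]-C; print(P,np.hypot(*P),np.degrees(np.arctan2(P[1],P[0]))%360)
for a in (217,225,235,245): print(a,[ (proj(d,[*(C+r*np.array([np.cos(np.radians(a)),np.sin(np.radians(a))])),.126])-[180,160])*3.3 for r in(.02,.049)])
```

```text
[-0.01357121 -0.01232562] 0.018332995235385653 222.24630175125355
[-0.03367569 -0.03229656] 0.04665961336706445 223.80242697214285
[-0.02355736 -0.02203341] 0.03225554645146515 223.085496743067
217 [array([284.98274463, 134.58550944]), array([264.68207551, 156.74321997])]
225 [array([288.28133111, 135.61570406]), array([272.84710772, 159.34510957])]
235 [array([292.68957424, 136.46195407]), array([283.79470178, 161.48865889])]
245 [array([297.28553101, 136.79277408]), array([295.23261706, 162.33111023])]
```

Seal now at about 224° (wanted 267°), so 43° is left. I'll turn 36° and check.

move_arm(
  steps="-0.0024 -0.001 0.0014 0.003 -0.0035 -0.07;-0.005 -0.0013 0.0014 0.003 -0.0035 -0.14;-0.0076 -0.0014 0.0014 0.003 -0.0035 -0.209;-0.0102 -0.0013 0.0014 0.0035 -0.0035 -0.279;-0.0127 -0.001 0.0014 0.0035 -0.003 -0.349;-0.0153 -0.0006 0.0014 0.0035 -0.003 -0.419;-0.0178 0 0.0014 0.0035 -0.003 -0.489;-0.0202 0.0008 0.0014 0.0035 -0.003 -0.558;-0.0226 0.0018 0.0014 0.004 -0.003 -0.628;-0.0226 0.0018 0.0014 0.004 -0.003 -0.628",
)

```text
time: 8.57
position: [0.5388, 0.0862, 0.1388]
tcp_rot: [3.14, -0.0, 1.615]
wrist_force: [-2.0, 3.7, 11.3]
opening: 0.0003
```

```bash
python3 arc.py .0014 4 4; python3 seal.py
python3 - <<'E'
from h import *
for n in('top','side'):
  f=grab(n)['frame']; b=(140,280,180,380) if n=='top' else (160,280,180,380)
  cv2.imwrite(f'pics/{n}5.png',cv2.resize(f[b[0]:b[1],b[2]:b[3]],None,fx=3.3,fy=3.3,interpolation=2)[:,:,::-1])
E
```

```text
[0.53881232 0.08623922 0.13883837] [ 3.13966431e+00 -4.52165055e-04  1.61499335e+00] [-2.00333875  3.71513146 11.2713964 ]
phi 169.77202810689866 r 0.036263951715966365
-0.0024 -0.0012 0.0014 0.0019 -0.0004 -0.0698
-0.0049 -0.0015 0.0014 0.002 -0.0003 -0.1396
-0.0075 -0.0016 0.0014 0.002 -0.0002 -0.2094
-0.0101 -0.0016 0.0014 0.002 -0.0002 -0.2793
47 [-0.01041971 -0.02698783] seal ang 248.88895594483296 want 267.2
axis 83.44689224240516 vs 87.2
[270.5042163  196.25986166]
```

View pics/side5.png

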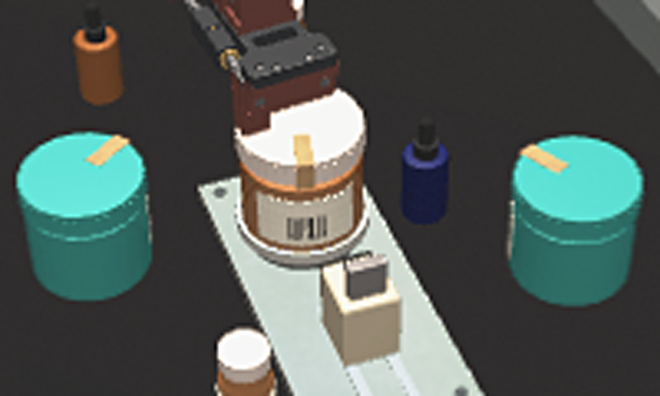

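move_arm(
  steps="-0.0024 -0.001 0.0013 0.002 0 -0.07;-0.0049 -0.0013 0.0013 0.002 0 -0.14;-0.0065 -0.0014 0.0013 0.002 0 -0.18;-0.0065 -0.0014 0.0013 0.002 0 -0.18",
)

```text
time: 9.05
position: [0.5385, 0.0801, 0.1388]
tcp_rot: [3.14, -0.001, 1.793]
wrist_force: [-2.7, 3.2, 12.3]
opening: 0.0003
```

move_arm(
  steps="0 0 -0.006 0 0 0;0 0 -0.02 0 0 0;0 0 -0.05 0 0 0;0 0.1 -0.11 0 0 0;0 0.15 -0.11 0 0 0;0 0.2 -0.11 0 0 0;0 0.2 -0.11 0 0 0;0 0.2 -0.11 0 0 0;0 0.2 -0.11 0 0 0",
)

```text
time: 9.8
position: [0.7395, 0.1255, 0.2504]
tcp_rot: [3.133, -0.0, 1.794]
wrist_force: [-1.3, -0.4, 0.3]
opening: 0.0005
```

Run:
```python
from h import *
print(env.read_state())
for n in('top','side'):
  f=grab(n,n+'6f.png')['frame']; b=(140,280,180,380) if n=='top' else (160,280,180,380)
  cv2.imwrite(f'pics/{n}6.png',cv2.resize(f[b[0]:b[1],b[2]:b[3]],None,fx=3.3,fy=3.3,interpolation=2)[:,:,::-1])
```

```text
{'time': 9.8, 'joints': array([ 1.51956149e-01,  5.94015807e-01,  1.31259127e+00,  7.48446302e-04,
        1.22655606e+00, -1.64208252e+00]), 'dq': array([-0.00378224, -0.011826  ,  0.07640771, -0.00360689,  0.01558649,
       -0.00311111]), 'effort': array([ 1.61981173e-01, -6.30576396e+01, -3.04618585e+01, -1.64361831e-03,
        5.42916600e-01,  4.87044279e-02]), 'position': array([0.73945729, 0.12548745, 0.25044489]), 'tcp_rot': array([ 3.13313431e+00, -1.04460485e-04,  1.79378949e+00]), 'wrist_force': array([-1.32525317, -0.3856374 ,  0.33082038]), 'moment': array([-0.00594732,  0.03316376,  0.01408737]), 'opening': 0.0004537316310835477}
```

View pics/side6.png

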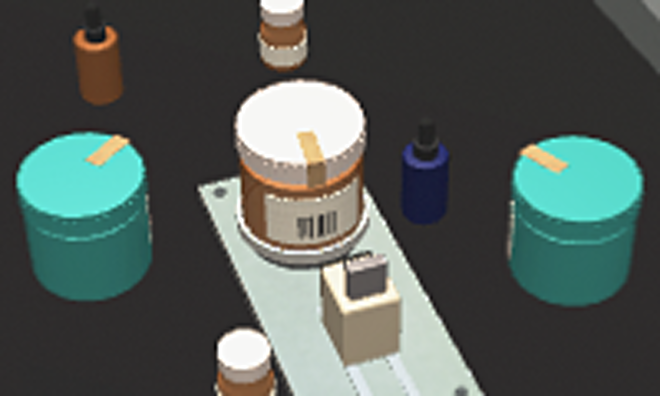

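View pics/top6.png

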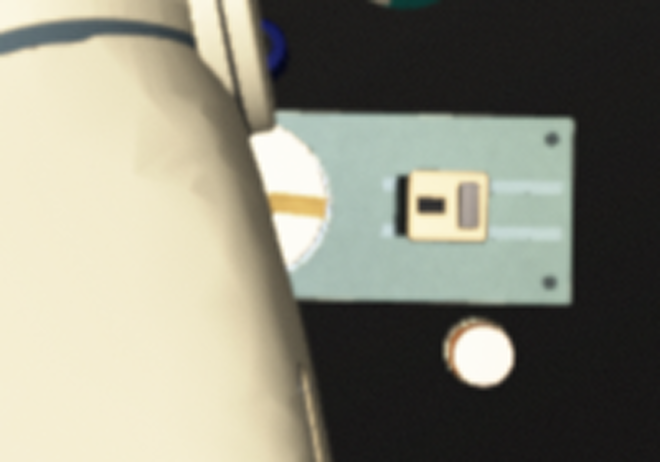

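```bash
cat > st.py <<'E'
from h import *
d=grab('top'); f=d['frame']; hsv=cv2.cvtColor(f,cv2.COLOR_RGB2HSV)
m=np.zeros(f.shape[:2],np.uint8); b=np.s_[190:216,255:282]; m[b]=(hsv[b][...,1]>60)&(hsv[b][...,2]>150)&(hsv[b][...,0]<30)
v,u=np.nonzero(m); P=np.array([at_z(d,a,c,.126)[:2] for a,c in zip(u,v)]); c=P.mean(0)
w=np.linalg.svd(P-c)[2][0]; w*=-np.sign(w[1]); print(len(P),c,'axis',np.degrees(np.arctan2(w[1],w[0]))%360)
for C in ([.5747,.0808],[.5742,.0787],[.5745,.0798]): 
  e=c-C; print('from',C,np.hypot(*e),np.degrees(np.arctan2(e[1],e[0]))%360)
print('edges',P[:,1].min(),P[:,1].max(), 'want 267.2')
E
python3 st.py
```

```text
118 [0.56916204 0.04961279] axis 275.6940437388118
from [0.5747, 0.0808] 0.03167508304340983 259.9308532395214
from [0.5742, 0.0787] 0.0295202753290377 260.17374149539916
from [0.5745, 0.0798] 0.030655526215655985 259.9721266892973
edges 0.031115503915638 0.0788509966251658 want 267.2
```

```bash
sed -i 's/190:216,255:282/196:209,264:280/' st.py; python3 st.py
```

```text
95 [0.56962635 0.04582711] axis 261.2928728316483
from [0.5747, 0.0808] 0.03533900027595325 261.7454763877154
from [0.5742, 0.0787] 0.03318953381417995 262.0792130781037
from [0.5745, 0.0798] 0.034320689115604694 261.83622172680623
edges 0.031115503915638 0.059889231783451624 want 267.2
```

The label is at about 262° against 267°. That's within tolerance, but I'll correct the last 5° for margin.

```bash
python3 g.py 178 .037 .25 92;python3 g.py 178 .037 .146 92
```

```text
10.0 [0.73180885 0.12384022 0.24793402] [-3.14075344e+00 -6.62341691e-04  1.79342368e+00] [-0.24555028 -0.19680079 -0.65021147]
[ 0.0012 -0.1989 -0.0019 -0.0009 -0.0006  0.1877]
10.0 [0.73180885 0.12384022 0.24793402] [-3.14075344e+00 -6.62341691e-04  1.79342368e+00] [-0.24555028 -0.19680079 -0.65021147]
[ 0.0011 -0.1988  0.1021 -0.0009 -0.0006  0.1877]
```

move_arm(
  steps="0.001 -0.199 0 0 0 0.188;0.001 -0.199 0 0 0 0.188;0.001 -0.199 0 0 0 0.188;0.001 -0.199 0 0 0 0.188;0.001 -0.199 0 0 0 0.188;0.001 -0.199 0.03 0 0 0.188;0.001 -0.199 0.06 0 0 0.188;0.001 -0.199 0.085 0 0 0.188;0.001 -0.199 0.098 0 0 0.188;0.001 -0.199 0.1 0 0 0.188",
)

```text
time: 10.83
position: [0.5336, 0.0803, 0.1456]
tcp_rot: [-3.135, 0.0, 1.605]
wrist_force: [-0.3, -0.0, -0.2]
opening: 0.0007
```

```bash
python3 g.py 178 .037 .1405 92
```

```text
10.8333 [0.53359586 0.08027158 0.14564003] [-3.13482843e+00  6.96008649e-05  1.60520225e+00] [-0.27907378 -0.04870398 -0.15476198]
[ 0.0007  0.004   0.0051 -0.0068  0.0001 -0.0005]
```

move_arm(
  steps="0.0007 0.004 0.002 -0.007 0 0;0.0007 0.004 0.004 -0.007 0 0;0.0007 0.004 0.005 -0.007 0 0;0.0007 0.004 0.005 -0.007 0 0",
)

```text
time: 11.17
position: [0.5378, 0.0811, 0.1414]
tcp_rot: [3.14, -0.0, 1.605]
wrist_force: [-0.5, 0.5, -0.4]
opening: 0.0005
```

```bash
python3 g.py 178 .037 .1386 92
```

```text
11.1667 [0.53784169 0.08112106 0.14136463] [ 3.14007299e+00 -1.28472602e-05  1.60517985e+00] [-0.54506735  0.52353935 -0.35202089]
[-0.     -0.0003  0.0028  0.0015 -0.     -0.0005]
```

move_arm(
  steps="0 0 0.001 0.0015 0 0;0 0 0.0018 0.0015 0 0;0 0 0.0023 0.0015 0 0;0 0 0.0023 0.0015 0 0",
)

```text
time: 11.5
position: [0.5382, 0.0812, 0.1396]
tcp_rot: [3.141, -0.0, 1.605]
wrist_force: [-1.1, 0.5, 5.0]
opening: 0.0001
```

move_arm(
  steps="0 0.0005 0.0012 0 0 0;0 0.0005 0.0014 0 0 0",
)

```text
time: 11.67
position: [0.5385, 0.0813, 0.139]
tcp_rot: [3.141, -0.0, 1.605]
wrist_force: [-4.4, 0.7, 10.1]
opening: 0.0001
```

```bash
python3 arc.py .0013 3 2
```

```text
[0.53849629 0.08129886 0.13897655] [ 3.14130580e+00 -2.08384767e-04  1.60523254e+00] [-4.40175357  0.71377604 10.11422658]
phi 177.6161133954806 r 0.036034900637605304
-0.0019 -0.0011 0.0013 0.0003 -0.0002 -0.0524
-0.0038 -0.0011 0.0013 0.0003 -0.0002 -0.1047
```

move_arm(
  steps="-0.0019 -0.0005 0.0013 0 0 -0.05;-0.004 -0.0005 0.0013 0 0 -0.1;-0.0042 -0.0005 0.0013 0 0 -0.11;-0.0042 -0.0005 0.0013 0 0 -0.11",
)

```text
time: 12.0
position: [0.5386, 0.0775, 0.1389]
tcp_rot: [3.14, -0.001, 1.716]
wrist_force: [-3.5, 2.2, 11.3]
opening: 0.0006
```

move_arm(
  steps="0 0 -0.006 0 0 0;0 0 -0.02 0 0 0;0 0 -0.05 0 0 0;0.1 0 -0.1 0 0 0;0.15 -0.05 -0.11 0 0 0;0.25 -0.1 -0.11 0 0 0;0.25 -0.1 -0.11 0 0 0;0.25 -0.1 -0.11 0 0 0;0.25 -0.1 -0.11 0 0 0;0.25 -0.1 -0.11 0 0 0",
)

```text
time: 12.83
position: [0.4017, 0.3124, 0.2498]
tcp_rot: [3.139, -0.002, 1.716]
wrist_force: [0.5, -0.1, -0.1]
opening: 0.0003
```

```bash
python3 - <<'E'
from h import *
for n in('top','side'):
  f=grab(n,n+'7f.png')['frame']; b=(140,280,180,380) if n=='top' else (160,280,180,380)
  cv2.imwrite(f'pics/{n}7.png',cv2.resize(f[b[0]:b[1],b[2]:b[3]],None,fx=3.3,fy=3.3,interpolation=2)[:,:,::-1])
E
python3 st.py
```

```text
93 [0.57204918 0.0455706 ] axis 265.8647228557101
from [0.5747, 0.0808] 0.035328986800382295 265.6969129686247
from [0.5742, 0.0787] 0.03319914182093934 266.2854669609656
from [0.5745, 0.0798] 0.03431702470810075 265.90461822094346
edges 0.031002355299811102 0.05983409363643505 want 267.2
```

View pics/top7.png

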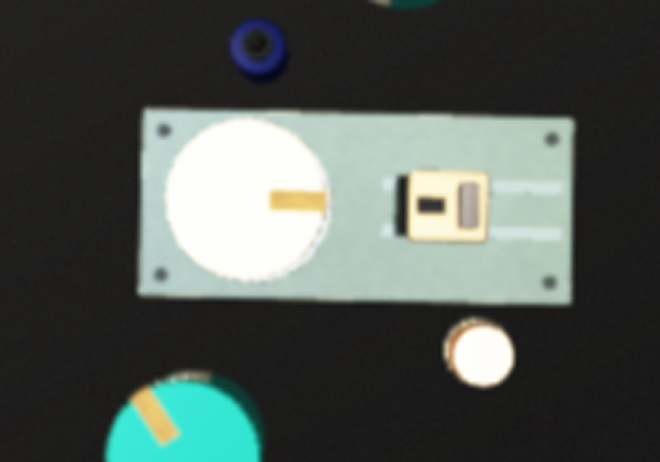

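```bash
cat >> h.py <<'E'
C0=np.array([.5745,.0798]); D=np.array([.0494,.9988]); N=np.array([-.9988,.0494])
def st(P): e=np.array(P)[:2]-C0; return np.array([e@D,e@N])
def ws(x,y): return C0+x*D+y*N
E
python3 - <<'E'
from h import *
d=grab('top')
for z in(.03,.06,.074): print(z,'pad',st(at_z(d,300,202.1,z)),'box back',st(at_z(d,490/3.3+180,202.1,z)))
for z in(.1,.105): print([st(at_z(d,u,202.1,z)) for u in (318.8,322,325.2)])
s=env.read_state()
p=ws(-.185,-.002); print(p, go([*p,.2],87.2));
E
```

```text
0.03 pad [-9.73249129e-02  8.16211318e-05] box back [-0.16153834 -0.00130037]
0.06 pad [-0.09618654  0.00093929] box back [-0.15851408 -0.00040211]
0.074 pad [-0.09565529  0.00133954] box back [-1.57102755e-01  1.70734101e-05]
[array([-0.13412673,  0.00123406]), array([-0.1408497 ,  0.00108928]), array([-0.14757515,  0.0009444 ])]
[array([-0.13372965,  0.00138147]), array([-0.14041729,  0.00123745]), array([-0.1471074 ,  0.00109333])]
[ 0.5673586 -0.1050768] [-0.4355  0.1014  0.0491  0.002  -0.0009  0.196 ]
```

Run:
```python
from h import *
p=ws(-.185,.001); print(p, go([*p,.2],-2.8));
```

```text
[ 0.5643622 -0.1049286] [-4.3490e-01  9.8500e-02  4.9100e-02  9.0000e-04 -2.4000e-03  1.7668e+00]
```

move_arm(
  steps="-0.435 0.0985 0 0 0 1.767;-0.435 0.0985 0 0 0 1.767;-0.435 0.0985 0 0 0 1.767;-0.435 0.0985 0 0 0 1.767;-0.435 0.0985 0 0 0 1.767;-0.435 0.0985 0 0 0 1.767;-0.435 0.0985 0.049 0 0 1.767;-0.435 0.0985 0.049 0 0 1.767;-0.435 0.0985 0.049 0 0 1.767;-0.435 0.0985 0.049 0 0 1.767",
)

```text
time: 13.87
position: [0.5521, -0.0775, 0.2079]
tcp_rot: [-3.142, -0.002, 0.457]
wrist_force: [0.8, 0.9, 0.4]
opening: 0.0004
```

Run:
```python
from h import *
p=ws(-.185,.001); print(p, go([*p,.2],-2.8));
```

```text
[ 0.5643622 -0.1049286] [-1.100e-03  3.000e-02  7.900e-03 -5.000e-04 -1.700e-03  5.059e-01]
```

move_arm(
  steps="-0.001 0.03 0.008 0 0 0.506;-0.001 0.03 0.008 0 0 0.506;-0.001 0.03 0.008 0 0 0.506;-0.001 0.03 0.008 0 0 0.506;-0.001 0.03 0.008 0 0 0.506;-0.001 0.03 0.008 0 0 0.506",
)

```text
time: 14.37
position: [0.5639, -0.1063, 0.1995]
tcp_rot: [-3.141, -0.001, -0.048]
wrist_force: [0.7, 0.1, -0.3]
opening: 0.0002
```

```bash
cat > sp.py <<'E'
import sys
from h import *
s=env.read_state(); print('stand',st(s['position']),s['position'][2],s['tcp_rot'],'F',np.r_[D,0]@s['wrist_force'],s['wrist_force'])
x,y,z=map(float,sys.argv[1:]); print(go([*ws(x,y),z],-2.8,s))
E
python3 sp.py -.185 .001 .097
python3 - <<'E'
from h import *
f=grab('side')['frame']; b=(160,300,180,380)
cv2.imwrite(f'pics/side8.png',cv2.resize(f[b[0]:b[1],b[2]:b[3]],None,fx=3.3,fy=3.3,interpolation=2)[:,:,::-1])
E
```

```text
stand [-0.18642218  0.00135603] 0.1995407147849195 [-3.14075974e+00 -7.28923619e-04 -4.83794351e-02] F 0.1416232100278639 [ 0.73122226  0.10562758 -0.31146956]
[ 0.0003 -0.0013  0.1025 -0.0008 -0.0007  0.0005]
```

View pics/side8.png

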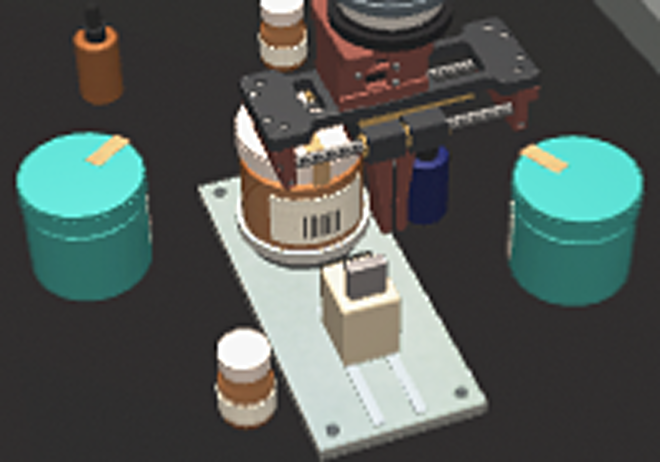

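move_arm(
  steps="0 0 0.03 0 0 0;0 0 0.06 0 0 0;0 0 0.085 0 0 0;0 0 0.1 0 0 0;0 0 0.102 0 0 0;0 0 0.102 0 0 0",
)

```text
time: 14.92
position: [0.5635, -0.1059, 0.0969]
tcp_rot: [-3.141, 0.001, -0.045]
wrist_force: [0.2, 0.6, 0.1]
opening: 0.0005
```

```bash
python3 sp.py -.16 .001 .097
python3 - <<'E'
from h import *
f=grab('side')['frame']; b=(160,300,180,380)
cv2.imwrite(f'pics/side9.png',cv2.resize(f[b[0]:b[1],b[2]:b[3]],None,fx=3.3,fy=3.3,interpolation=2)[:,:,::-1])
E
```

```text
stand [-0.18600304  0.00181361] 0.09693482225036239 [-3.14051120e+00  1.06872788e-03 -4.48228212e-02] F 0.621391745558824 [0.2286768  0.61082811 0.07497593]
[ 0.0009 -0.026  -0.     -0.0011  0.0011  0.004 ]
```

View pics/side9.png

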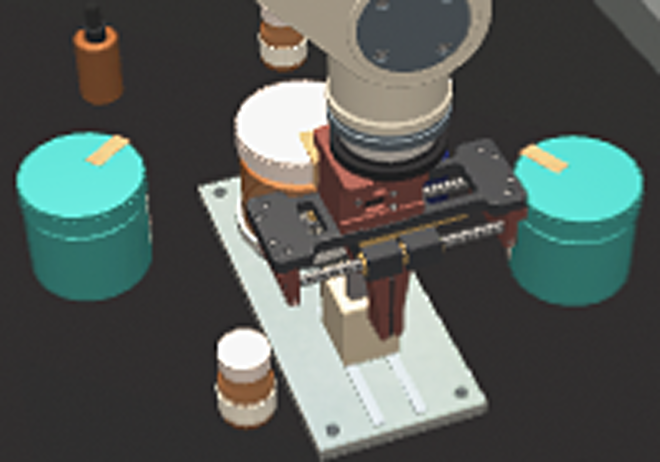

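move_arm(
  steps="0.001 -0.01 0 0 0 0;0.001 -0.018 0 0 0 0;0.001 -0.024 0 0 0 0;0.001 -0.029 0 0 0 0;0.001 -0.034 0 0 0 0;0.001 -0.039 0 0 0 0;0.001 -0.044 0 0 0 0;0.001 -0.049 0 0 0 0;0.001 -0.054 0 0 0 0;0.001 -0.058 0 0 0 0",
)

```text
time: 15.8
position: [0.5681, -0.0477, 0.0981]
tcp_rot: [-3.141, -0.001, -0.045]
wrist_force: [1.4, -2.2, 1.1]
opening: 0.0003
```

```bash
python3 sp.py -.115 .001 .097
python3 - <<'E'
from h import *
for n in('side','top'):
  f=grab(n)['frame']; b=(160,300,180,380)
  cv2.imwrite(f'pics/{n}10.png',cv2.resize(f[b[0]:b[1],b[2]:b[3]],None,fx=3.3,fy=3.3,interpolation=2)[:,:,::-1])
E
```

```text
stand [-1.27619510e-01  7.03332025e-05] 0.0980606596691146 [-3.14087426e+00 -1.22878474e-03 -4.52150730e-02] F -2.156904371727718 [ 1.38834066 -2.2281622   1.11659165]
[-0.0009 -0.0126  0.0011 -0.0007 -0.0012  0.0037]
```

View pics/side10.png

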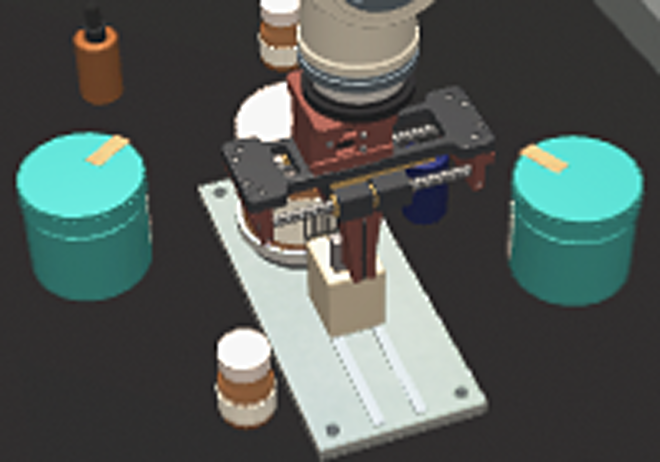

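View pics/top10.png

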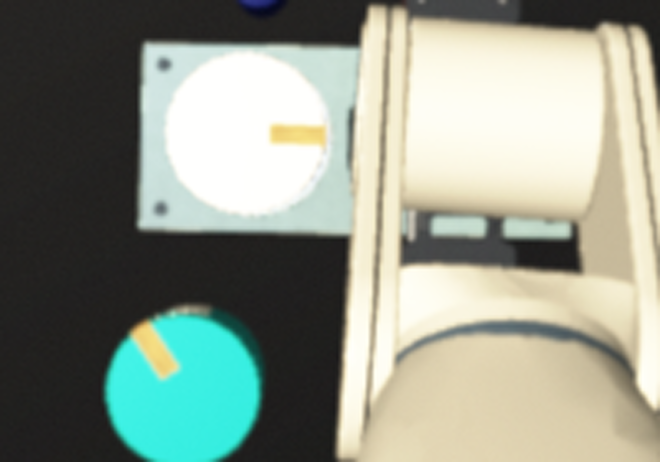

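Reader moves along with the tip at 2.2 N drag, with its face near −67 mm. I'll move 13 mm more, then creep.

move_arm(
  steps="0 -0.003 0.0005 0 0 0;0 -0.006 0.001 0 0 0;0 -0.009 0.001 0 0 0;0 -0.012 0.001 0 0 0;0 -0.014 0.001 0 0 0;0 -0.0145 0.001 0 0 0",
)

```text
time: 16.4
position: [0.5682, -0.0325, 0.0967]
tcp_rot: [-3.14, 0.0, -0.044]
wrist_force: [0.9, -1.3, -2.5]
opening: 0.0006
```

```bash
python3 sp.py -.108 .001 .097
```

```text
stand [-0.11244333  0.00073009] 0.09667667371740285 [-3.14040350e+00  7.47929327e-05 -4.44413776e-02] F -1.208752043995691 [ 0.91927683 -1.25567112 -2.5164183 ]
[-0.0002 -0.0044 -0.0003 -0.0012  0.0001  0.0044]
```

Expected contact is about 4 mm on, so I'll creep in 1.5 mm steps and watch the force.

move_arm(
  steps="0 -0.001 0 0 0 0;0 -0.002 0 0 0 0;0 -0.002 0 0 0 0",
)

```text
time: 16.65
position: [0.5683, -0.0306, 0.0967]
tcp_rot: [-3.141, 0.0, -0.044]
wrist_force: [-0.0, -2.9, 0.1]
opening: 0.0005
```

move_arm(
  steps="0 -0.0008 0 0 0 0;0 -0.0015 0 0 0 0;0 -0.0015 0 0 0 0",
)

```text
time: 16.9
position: [0.5683, -0.03, 0.0967]
tcp_rot: [3.141, 0.0, -0.044]
wrist_force: [-0.1, -8.6, -0.5]
opening: 0.0004
```

Force rose to 8.6 N with the tip stalled, so the pad is against the jar. I'll hold briefly, then back off and inspect.

move_arm(
  steps="0 -0.0008 0 0 0 0;0 -0.0008 0 0 0 0;0 -0.0008 0 0 0 0",
)

```text
time: 17.15
position: [0.5683, -0.03, 0.0967]
tcp_rot: [3.14, 0.0, -0.044]
wrist_force: [1.0, -7.9, 0.2]
opening: 0.0008
```

move_arm(
  steps="0 0.003 0 0 0 0;0 0.01 0 0 0 0;0 0.025 0 0 0 0;0 0.03 -0.02 0 0 0;0 0.03 -0.06 0 0 0;0 0.03 -0.1 0 0 0;0 0.06 -0.14 0 0 0;0 0.1 -0.15 0 0 0;0 0.14 -0.15 0 0 0;0 0.18 -0.15 0 0 0",
)

```text
time: 17.98
position: [0.5611, -0.2086, 0.2493]
tcp_rot: [3.14, -0.004, -0.043]
wrist_force: [1.4, -0.8, 0.1]
opening: 0.0002
```

move_arm(
  steps="0 0.05 0 0 0 0;0 0.09 0 0 0 0;0 0.12 0 0 0 0;0 0.15 0 0 0 0;0 0.15 0 0 0 0;0 0.15 0 0 0 0",
)

```text
time: 18.48
position: [0.554, -0.3599, 0.2491]
tcp_rot: [3.14, -0.003, -0.046]
wrist_force: [0.7, 0.3, 0.1]
opening: 0.0005
```

```bash
python3 - <<'E'
from h import *
s=env.read_state(); print(s['position'],s['time'])
for n in('side','top'):
  f=grab(n)['frame']; b=(150,290,200,380)
  cv2.imwrite(f'pics/{n}11.png',cv2.resize(f[b[0]:b[1],b[2]:b[3]],None,fx=4,fy=4,interpolation=2)[:,:,::-1])
E
python3 st.py
```

```text
[ 0.55397473 -0.35987348  0.24908118] 18.4833
86 [0.57229666 0.04443715] axis 265.2842019268851
from [0.5747, 0.0808] 0.03644218575174476 266.2186369048527
from [0.5742, 0.0787] 0.03431567562905624 266.8204261063814
from [0.5745, 0.0798] 0.035431424850427384 266.4347052264811
edges 0.030945784446770236 0.05977898635296755 want 267.2
```

View pics/side11.png

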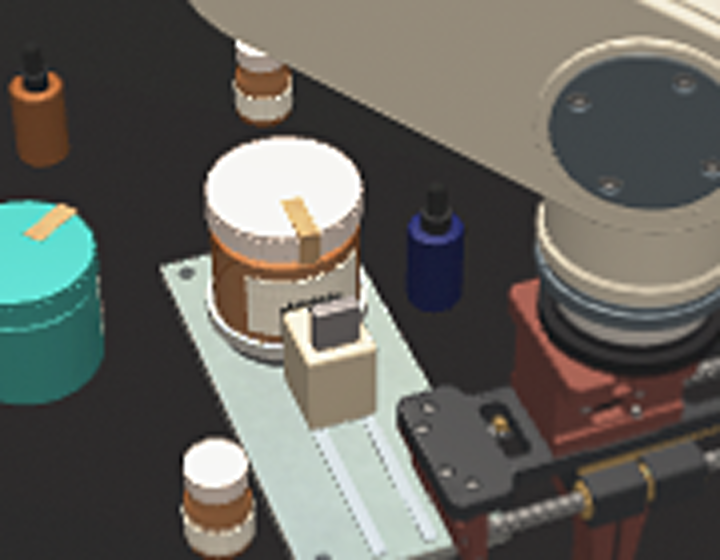

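View pics/top11.png

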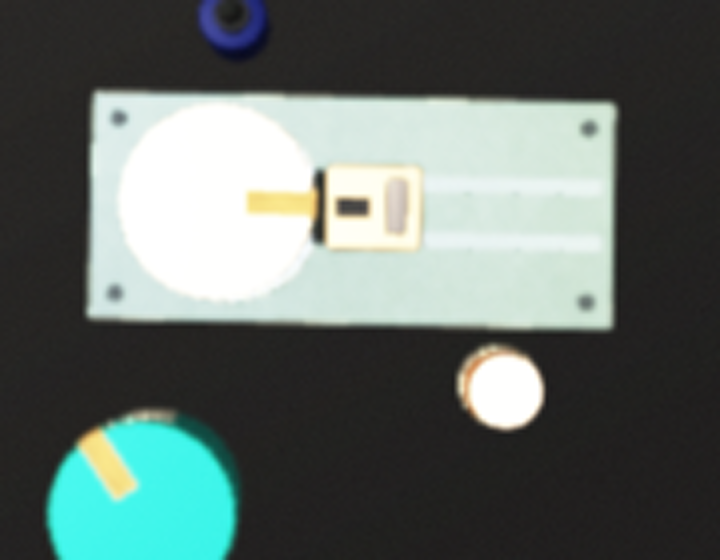

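The fin moved about 48 mm, putting the face near −48 mm. The pad (320,207) rests against the jar, the label is square at about 266° and the jar is upright. Handing in.

```bash
python3 -c "
from h import *
print(env.read_state()['dq'].round(3)); print(order.job_done())"
```

```text
[ 0.011 -0.004  0.002 -0.004 -0.001 -0.001]
the job is handed in; nothing more can be done
None
```

The jar's label now faces the reader head, with the reader's rubber pad resting against it. I handed the job in at about 18.5 s of robot time, and no verdict is reported back.

- **Turning the jar:** I rolled it about 115° with the closed fingertip on the lid. The highest force reading I saw was 12.3 N, against the 16 N limit. The first stroke, at about 5 N, slipped without turning the jar. After the main turn the label was about 5° short, so I pressed once more to correct it.
- **Sliding the reader:** I pushed it up from behind its fin. The force rose to 8.6 N when the pad met the jar, and then I backed off.
- **Last checks:** The seal is at about 266°, where 267° is square; a second estimate from the seal's own axis gave 265°. The reader's face is at about −48 mm, estimated from how far the fin moved. In the pictures the jar stands upright in its seat and the arm is clear of everything. The dropper bottles and small jars in the last pictures look undisturbed. I didn't recheck the beaker or the dial gauge, but the arm stayed well above them.

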